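Latch the sampling chamber and hold its sprung draw rod at the mark

ROBOT

A 6-joint arm with a two-finger parallel gripper is mounted at the origin on a cart in front of the work surface, level with it; the furniture and walls round the work are solid. World frame = base frame: x ahead of the robot, y to its left, z up, the work surface at z = 0. Lengths are in m, angles in rad, forces in N, time in s.
With the tool pointing down it reaches from about 0.375 to 0.9 m from the base axis. Payload 3.1 kg.
Tool frame: the origin (TCP) lies on the centre line of the jaws, within the pads' length; the fingertips stand 25 mm ahead of it and the grasp point (between the pads) lies 6 mm ahead of it (robot.nose_length is the y of the fingertips in the tool frame, in m); y points along the fingers, z is the direction in which the jaws open and shut, and the axes are right-handed (so a half turn about y gives the same grasp; the last joint's range is limited). The gripper opens to 87 mm and grips with 3 to 60 N. Pads are 19 mm wide; open, the fingers measure 117 mm over their backs; the gripper's body (75 mm by 190 mm) begins 51 mm behind the grasp point.
Start: joints at [1.151, 0.527, 1.433, -0, 1.181, -0.178], TCP at [0.149, 0.607, 0.248] pointing down, gripper open.
Joint ranges: [-3.08, 3.08], [-0.75, 2.2], [0.22, 2.44], [-1.43, 4.57], [0, 2.65], [-2.85, 2.85]. Speed limits (rad/s): [2.79, 2.79, 3.14, 3.14, 3.14, 3.14].

INTERFACE

Orientations are given as a unit quaternion [x, y, z, w].
In Python, from rig import robot, eyes, ticket gives the robot as it stands.
- The arm moves only by the tool play_rows, never from a script. Its argument "series" is a list of rows, each a list of 7 numbers: the opening, from 0 (shut) to 1 (fully open), then the shift along the tool's x, y, z scaled (see below), then the turn, a rotation vector about the tool's x, y, z scaled (see below). In form: [[claw, dx, dy, dz, ax, ay, az], ...]. A call has 1 to 12 rows; each row shifts and turns the commanded pose from where the row before left it, along the tool's axes as they then stand; what a row does not reach is not made up. The controller multiplies each number of a shift by 100 mm and each number of a turn by 180 degrees. A row lasts 1/12 s, in which the tool goes at most 41.7 mm and 7.16 degrees, less where a joint would pass 70% of its speed; a pose out of reach is approached as far as the arm can. A call with a number of a shift or a turn outside -1 to 1 is refused whole. A call with a gripper value outside its range is refused whole. The fingers move at their own pace and stop on an object; "grip_force" is the grip in N (left out, the last holds). Time passes only in rows, so rows that do not move let the fingers close. It gives the time, the measured TCP pose, the force and the opening at its end, in the units of the state.
- robot.get_obs(): the state, without advancing time (a new reading comes with each control period).
- eyes.camera(name): name is "side" or "top"; returns the picture (400x640x3 uint8, red, green, blue); there is no depth.
- eyes.camera_params(name): a dict with "K" (3x3 intrinsics, pixels), "D" ([k1, k2, p1, p2, k3] as OpenCV has them; the pictures are not rectified), "rvec" (rotation vector, rad) and "tvec" (3), from world to camera coordinates, as OpenCV has them. Camera axes: x right, y down, z forward; pixel columns grow to the right and rows downward; lengths in m; the calibration is good to about 2 mm. A picture is of the moment at which its call begins. camera_params takes no time and is no camera call.
- ticket.hand_in(): hands the job in, once; it reports no verdict.
The state is a dict: "time": time; "q": joint angles; "joint_velocities": joint speeds; "joint_torque": joint torques, N m; "position": TCP position; "tool_rot": TCP orientation; "ft_force": force on the tool from outside, world axes, zero at the start; "moment": the same for the moment, N m; "grip_width": finger opening in m.
Only numpy, scipy, OpenCV 4.12 (cv2) and the standard library are available. Lean on these libraries where they do the work, as an engineer would, in place of code of your own. Each camera call takes 0.05 s, during which the arm holds its last target.

TASK

Push the open door of the small white sampling chamber shut until it snaps home on its catch and stays shut. Only then pull the sprung draw rod beside it straight out by its upright black post until the rod's pointer needle lines up with the needle on the white setting cursor, and hold it there against the spring: finish while still holding the rod at the mark. Do not knock the dropper bottle, timer or swab tub.

Things in the scene. Friction and masses are not known exactly. Their poses are not given: they have to be found in the camera images.
- sampler: Fixed unit, place and yaw vary. Grey base plate (x -0.080..0.080, y -0.115..0.105, 12 mm thick) with a white open-fronted chamber on the left (y -0.015..0.100, 122 mm high, front at x 0.004) and, on the right, a level draw cylinder with its rod and a scale rail. Origin on the worktop; x points to the unit's back, y to its left, z up. The rod pulls out along -x.
- door (a joint): Angle of the chamber door, rad: 0 fully shut, grows as it opens toward the robot (up to 1.5). It stays where it is left. Over the last 0.15 rad a sprung roller catch resists (about 6 N at door_push) down to about 0.07 rad; from there it snaps to 0 and is held shut.
- door_hinge (a point): Point on the door's upright hinge line (its left edge), 66 mm above the worktop. Turns with the door: y points along the panel toward the hinge (free edge 109 mm away along -y), x from the outer face into the panel, z up. Panel 10 mm thick, centred on the hinge line, z = 16 to 116 mm: white frame, clear window.
- door_push (a point): Point on the door's outer face, 88 mm from the hinge line, 70 mm above the worktop: a good place to push. The outer face looks along this frame's -x (axes as door_hinge). A small dark finger tab stands 9 mm out of the face near the free edge at z = 20 to 44 mm; the face is plain above it.
- draw_rod: Level steel rod, 12 mm diameter, sliding out of the fixed cylinder (24 mm diameter), an upright black post on its end. Origin on the rod axis under the post, 65 mm above the worktop; axes as the sampler's. Fully in at rest; slides out up to 72 mm along -x, its spring pulling back with about 4 N, plus 0.9 N per 10 mm; springs back if let go.
- post_grip (a point): Middle of the grip part of the rod's upright post, 115 mm above the worktop. Post 16 mm in diameter from z = 65 to 133 mm, with a 21 mm cap to z = 139 mm. At rest the cylinder's mouth is 16 mm behind the post axis, its top at z = 79 mm, and the chamber's side wall is 65 mm to the left. Axes as the sampler's.
- pointer_tip (a point): Right-hand tip of the pointer needle (4 mm wide, lying along y) that the rod carries below the post, over the scale rail, z = 61 mm; it moves with the rod. Axes as the sampler's.
- mark (a point): Near end of the dark needle (4 mm wide, along y) on the white setting cursor, a fixed 16 x 18 mm saddle on the scale rail right of the rod, top at z = 61 mm. The rod is at its mark when pointer_tip and mark have the same x in the sampler's frame (needles end to end). The pull needed varies, 25 to 55 mm. Axes as the sampler's.
- timer: Round white lab timer with a dial, 58 mm across, 36 mm high, standing loose; bystander. Origin at the centre of its underside.
- dropper: Brown dropper bottle 33 mm across, 102 mm high, standing loose; bystander. Origin at the centre of its underside.
- swab_tub: Tub of cotton swabs 77 mm across, 80 mm high, standing loose; bystander. Origin at the centre of its underside.

How it is judged:
On the way, in this order (a step that is already met when the one before it is completed fails the run):
1. the chamber door is shut and seated on its catch (value of joint door below 0.03 rad), for 0.3 s.
2. the gripper holds the draw rod out at its mark (value of joint door below 0.03 rad and x of pointer_tip in the frame of mark between -0.005 and 0.005 m and contact force between the fingers and draw_rod above 2 N), for 0.3 s.
At the end, for the whole second after the job is handed in: The door is seated on its catch (under 0.03 rad), and the fingers hold the draw rod (more than 2 N) with its pointer within 5 mm of the cursor's mark along the rod, through the last second (all of step 2); the arm keeps its last pose, push and grip.
It fails at once if the rod is drawn (more than 10 mm) while the door is not shut (value of joint door above 0.06 rad and x of pointer_tip in the frame of sampler below -0.021 m).
It fails at once if the timer, dropper bottle or swab tub is pushed away or tipped (distance of any of timer, dropper, swab_tub from where it was at the start of the episode above 0.03 m or angle between any of dropper, swab_tub's own z axis and vertical above 0.5 rad).
It also fails if it takes over 45 s, if anything falls off the work surface, if the arm or the gripper's body presses on something with over 40 N, if the wrist force passes 120 N, or if a joint passes its speed limit or range.

## Working session

There is one attempt and no reset: what is moved stays moved. The work goes in short steps, Python scripts to look and compute and a tool call to move; the robot and the scene stay as the last step left them, time stands still between calls to the robot, and variables do not carry over. Pictures are saved under pics/ and viewed, and the job is handed in when it is done.

Besides the shell and the picture viewer there is one more tool, called after "Emit:" as name(argument=value, ...) on one line, values as JSON. play_rows: Moves the arm, as the interface text tells. Its arguments: {"type":"object","properties":{"series":{"type":"array","items":{"type":"array","items":{"type":"number"}}},"grip_force":{"type":"number"}},"required":["series"]}

```bash
ls; mkdir -p pics; python3 - <<'E'
from rig import robot, eyes, ticket
import cv2,numpy as np
o=robot.get_obs(); print(o)
for n in("side","top"):
    im=eyes.camera(n); cv2.imwrite(f"pics/{n}0.png",im[:,:,::-1]); 
    p=eyes.camera_params(n); print(n,p)
E
```

```text
pics
{'time': 0.0, 'q': array([ 1.15150536e+00,  5.28507719e-01,  1.43389831e+00, -1.99478413e-05,
        1.18139508e+00, -1.78512069e-01]), 'joint_velocities': array([-0.00216238,  0.00130003,  0.0001679 ,  0.00052851, -0.00162929,
        0.00114213]), 'joint_torque': array([-3.54857693e-04, -4.40049827e+01, -1.76586592e+01,  6.34166342e-02,
        5.82642120e-02, -1.68457891e-04]), 'position': array([0.14873947, 0.60634319, 0.24654732]), 'tool_rot': array([ 0.7027367 , -0.08514368,  0.0846963 , -0.70124049]), 'ft_force': array([ 0.09295997, -0.64169574,  0.30327636]), 'moment': array([-0.03178184,  0.02305886,  0.05539859]), 'grip_width': 0.08699337550230275}
side {'K': array([[478.32498699,   0.        , 316.85957652],
       [  0.        , 478.32498699, 195.33702657],
       [  0.        ,   0.        ,   1.        ]]), 'D': array([0.00081177, 0.        , 0.        , 0.        , 0.        ]), 'rvec': array([ 2.19831433, -0.19144913,  0.09039852]), 'tvec': array([-0.49549844,  0.1412638 ,  0.84762319])}
top {'K': array([[433.67825804,   0.        , 313.39971211],
       [  0.        , 433.67825804, 200.76363189],
       [  0.        ,   0.        ,   1.        ]]), 'D': array([-0.0471138,  0.       ,  0.       ,  0.       ,  0.       ]), 'rvec': array([ 2.19266726, -2.14494956,  0.11786779]), 'tvec': array([-0.01370091,  0.5049184 ,  0.88915541])}
```

View pics/side0.png

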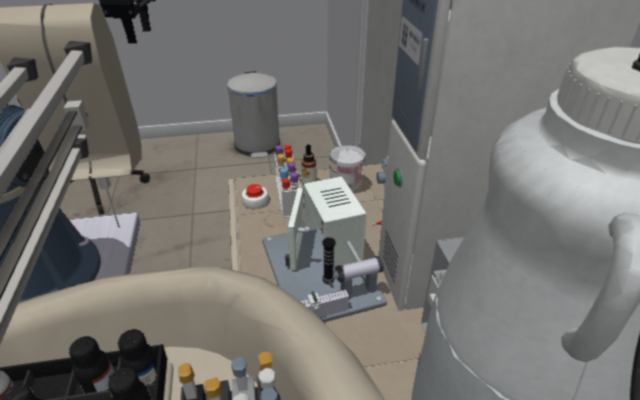

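View pics/top0.png

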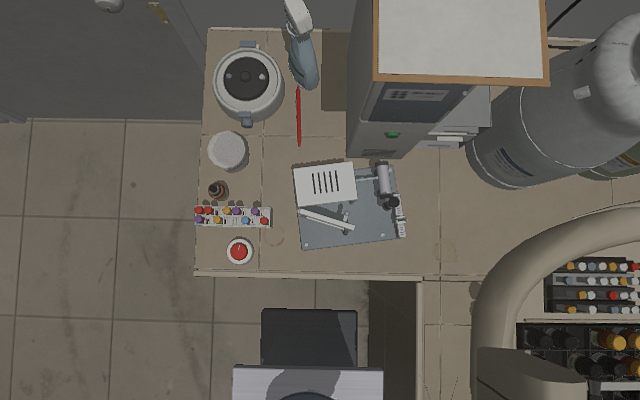

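```bash
cat > h.py <<'E'
import cv2,numpy as np
from rig import robot, eyes, ticket
P={n:eyes.camera_params(n) for n in("side","top")}
def proj(n,X):
    p=P[n]; return cv2.projectPoints(np.array(X,float).reshape(-1,1,3),p['rvec'],p['tvec'],p['K'],p['D'])[0][:,0]
def ray(n,uv):
    p=P[n]; R=cv2.Rodrigues(p['rvec'])[0]
    u=cv2.undistortPoints(np.array(uv,float).reshape(-1,1,2),p['K'],p['D'])[:,0]
    d=np.c_[u,np.ones(len(u))]@R; c=-R.T@p['tvec']; return c,d/np.linalg.norm(d,axis=1)[:,None]
def onz(n,uv,z):
    c,d=ray(n,uv); return c+d*((z-c[2])/d[:,2])[:,None]
def crop(n,im,x0,y0,x1,y1,s,name):
    c=cv2.resize(im[y0:y1,x0:x1],None,fx=s,fy=s,interpolation=cv2.INTER_CUBIC); cv2.imwrite(f"pics/{name}.png",c[:,:,::-1])
E
python3 - <<'E'
from h import *
im=cv2.imread('pics/top0.png')[:,:,::-1]; crop('top',im,285,155,415,255,6,'top0c')
im=cv2.imread('pics/side0.png')[:,:,::-1]; crop('side',im,250,170,395,320,4,'side0c')
for n in P:
    print(n,proj(n,[[0,0,0],[.5,0,0],[.5,.2,0],[.15,.607,.248]]),ray(n,[[320,200]]))
E
```

```text
side [[ 37.15937551 275.07796847]
 [315.38047188 241.8017342 ]
 [300.40468977 182.95647505]
 [136.93187303  24.98674799]] (array([ 0.38890017, -0.67520737,  0.61383296]), array([[ 0.14008989,  0.78725098, -0.60050871]]))
top [[306.81880657 443.28918166]
 [312.10072827 204.35749454]
 [220.1761788  202.31779326]
 [-72.05898576 398.65109598]] (array([ 4.08902930e-01, -5.58553846e-04,  9.37297038e-01]), array([[ 0.1071128 , -0.01739286, -0.99409473]]))
```

View pics/top0c.png

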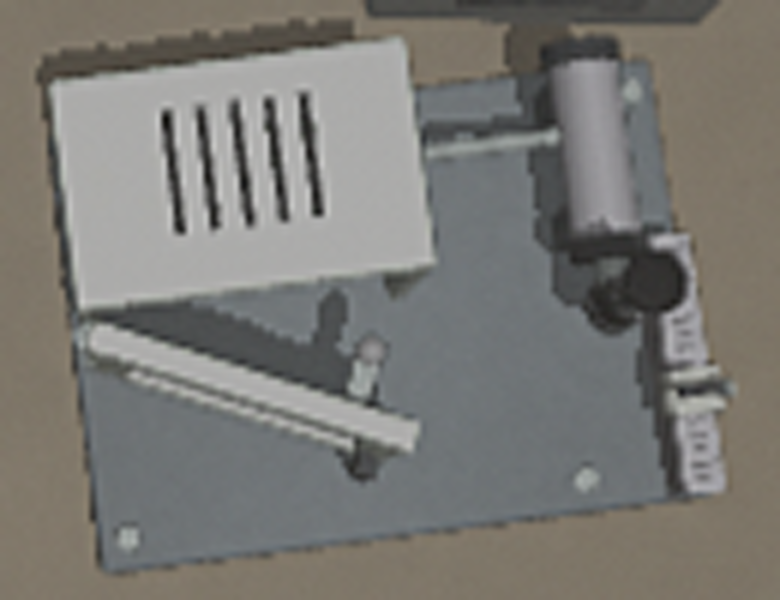

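View pics/side0c.png

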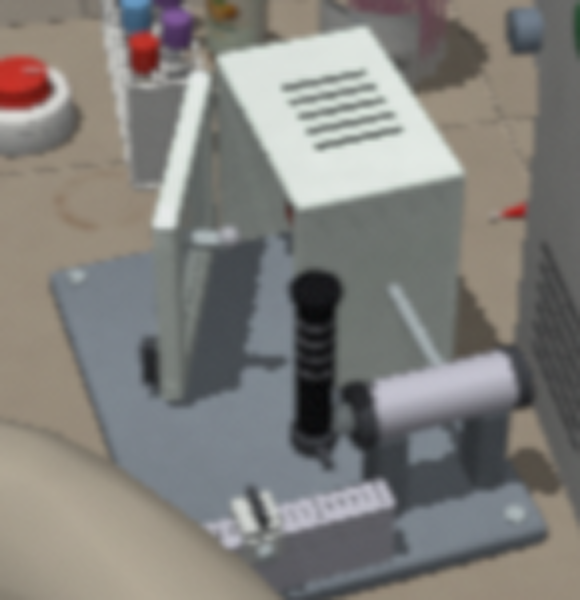

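```bash
cat >> h.py <<'E'
def un(pts,x0,y0,s): return (np.array(pts,float)+.5)/s-.5+[x0,y0]
def T(pts): return un(pts,285,155,6)
def S(pts): return un(pts,250,170,4)
E
python3 - <<'E'
from h import *
r=onz('top',T([[50,85],[403,38],[435,262],[82,310]]),.122); print('roof',r.round(4))
print([np.linalg.norm(r[i]-r[(i+1)%4]).round(4) for i in range(4)])
rs=onz('side',S([[218,58],[368,28],[463,175],[297,208]]),.122); print('roof side',rs.round(4))
b=onz('top',T([[105,572],[725,492],[650,58]]),.012); print('base',b.round(4),np.linalg.norm(b[0]-b[1]),np.linalg.norm(b[1]-b[2]))
# yaw/origin fit by roof+base, 2D Procrustes
m=np.array([[.08,.1],[.08,-.015],[.004,-.015],[.004,.1],[-.08,.105],[.08,-.115]])
for w in (np.vstack([r,b[[0,2]]]),np.vstack([r,rs,b[[0]]])):
    mm=m if len(w)==6 else np.vstack([m[:4],[m[1-1],m[1],m[2],m[3]],m[4:5]])
    w=w[:,:2]
    mc,wc=mm.mean(0),w.mean(0); H=(mm-mc).T@(w-wc); th=np.arctan2(H[0,1]-H[1,0],H[0,0]+H[1,1])
    R=np.array([[np.cos(th),-np.sin(th)],[np.sin(th),np.cos(th)]]); t=wc-R@mc
    print('yaw',th,'org',t,'res',((mm@R.T+t-w)*1000).round(1).tolist())
print('cap',onz('top',T([[656,280]]),.139),onz('side',S([[316,290]]),.139))
print('door panel top', onz('top',T([[90,335],[412,437],[405,452],[418,423]]),.116))
print('cursor top',onz('top',T([[700,387]]),.061), 'needle side',onz('side',S([[258,505]]),.061))
E
```

```text
roof [[ 0.5555  0.038   0.122 ]
 [ 0.5732 -0.074   0.122 ]
 [ 0.5016 -0.085   0.122 ]
 [ 0.484   0.026   0.122 ]]
[np.float64(0.1134), np.float64(0.0724), np.float64(0.1123), np.float64(0.0725)]
roof side [[ 0.484   0.0212  0.122 ]
 [ 0.5552  0.0328  0.122 ]
 [ 0.5708 -0.0798  0.122 ]
 [ 0.4996 -0.0888  0.122 ]]
base [[ 0.4013  0.0191  0.012 ]
 [ 0.4342 -0.2006  0.012 ]
 [ 0.5902 -0.1735  0.012 ]] 0.22216797496080368 0.15835525709294931
yaw 0.15259493273730787 org [ 0.49400587 -0.07217067] res [[2.4, 0.8], [2.1, -0.8], [-1.4, -1.4], [-1.2, 1.3], [-2.3, 0.4], [0.4, -0.2]]
yaw 0.5934629618165154 org [ 0.51797253 -0.07805728] res [[-27.1, 11.6], [19.5, 28.2], [28.0, -3.3], [-18.6, -18.9], [44.4, 28.3], [37.5, -78.5], [-41.2, -8.5], [-34.2, 95.8], [-8.4, -54.8]]
cap [[ 0.49564062 -0.15171269  0.139     ]] [[ 0.49399637 -0.15703913  0.139     ]]
door panel top [[ 0.47663562  0.02344947  0.116     ]
 [ 0.44658602 -0.07895084  0.116     ]
 [ 0.44180948 -0.07680033  0.116     ]
 [ 0.45104558 -0.08079197  0.116     ]]
cursor top [[ 0.46806364 -0.1815145   0.061     ]] needle side [[ 0.46653478 -0.18727635  0.061     ]]
```

```bash
cat >> h.py <<'E'
from scipy.spatial.transform import Rotation as Ro
YAW=.153; ORG=np.array([.493,-.0745])
RS=np.array([[np.cos(YAW),-np.sin(YAW)],[np.sin(YAW),np.cos(YAW)]])
def s2w(p,z): return np.r_[RS@np.array(p)+ORG,z]
def w2s(p): return RS.T@(np.array(p)[:2]-ORG)
def rel(target):
    o=robot.get_obs(); R=Ro.from_quat(o['tool_rot']); d=R.inv().apply(np.array(target)-o['position']); print('tool shift /100mm',(d*10).round(3),'rows>=',np.linalg.norm(d)/.0417); return d
E
python3 - <<'E'
from h import *
o=robot.get_obs(); print(Ro.from_quat(o['tool_rot']).as_matrix().round(3))
y=[-np.sin(YAW),np.cos(YAW),0]
for s in(1,-1):
    z=s*np.array(y); yy=np.array([0,0,-1.]); Rt=np.c_[np.cross(yy,z),yy,z]
    print(s,(Ro.from_quat(o['tool_rot']).inv()*Ro.from_matrix(Rt)).as_rotvec()/np.pi)
print('cab',onz('side',[[407,305],[383,222]],0),)
print('top cab',onz('top',[[346,155],[400,158]],0.2),onz('top',[[346,155],[400,158]],0.0))
print('timer',onz('top',[[239,251]],.036),'dropper',onz('top',[[218,190]],.1),'tub',onz('top',[[227,150]],.08))
hinge=s2w([-.006,.1],.07); print('hinge guess',hinge)
dd=np.array([.0300,.1024]);dd/=np.linalg.norm(dd); h=np.array([.4766,.0209])+0*dd
n=np.array([-dd[1],dd[0]]); print('dir',dd,'normal out',n, 'push pt',h-dd*.088+n*.005)
rel([.385,-.03,.247])
E
```

```text
[[ 0.971 -0.001  0.238]
 [-0.238 -0.002  0.971]
 [-0.    -1.    -0.002]]
1 [ 0.00057992 -0.12535612 -0.00022647]
-1 [3.15230945e-04 8.74643470e-01 8.07206291e-04]
cab [[ 0.62262625 -0.17965176  0.        ]
 [ 0.64383419  0.03461988  0.        ]]
top cab [[ 0.56766618 -0.05688125  0.2       ]
 [ 0.56463445 -0.1506455   0.2       ]] [[ 0.61073248 -0.07215941  0.        ]
 [ 0.60687835 -0.19135825  0.        ]]
timer [[0.39628781 0.14891619 0.036     ]] dropper [[0.51430087 0.1839332  0.1       ]] tub [[0.59846679 0.17390769 0.08      ]]
hinge guess [0.47182971 0.02341741 0.07      ]
dir [0.28115139 0.95966343] normal out [-0.95966343  0.28115139] push pt [ 0.44706036 -0.06214462]
tool shift /100mm [ 3.812  0.006 -5.617] rows>= 16.278974151422286
```

```bash
python3 - <<'E'
from h import *
print(s2w([-.085,.016],.247)); rel(s2w([-.085,.016],.247))
E
```

```text
[ 0.40655448 -0.07164123  0.247     ]
tool shift /100mm [ 4.12   0.007 -5.97 ] rows>= 17.39556186642607
```

Emit:
play_rows(series=[[0,0.29,0,-0.235,0,0,0],[0,0.29,0,-0.235,0,0,0],[0,0.29,0,-0.235,0,0,0],[0,0.29,0,-0.235,0,0,0],[0,0.29,0,-0.235,0,0,0],[0,0.29,0,-0.235,0,0,0],[0,0.29,0,-0.235,0,0,0],[0,0.29,0,-0.235,0,0,0],[0,0.29,0,-0.235,0,0,0],[0,0.29,0,-0.235,0,0,0],[0,0.29,0,-0.235,0,0,0],[0,0.29,0,-0.235,0,0,0]], grip_force=30)

```text
time: 1.1
position: [0.4202, 0.2484, 0.2474]
tool_rot: [0.702, -0.085, 0.085, -0.702]
ft_force: [-0.4, 0.5, -0.0]
grip_width: 0.0151
```

Emit:
play_rows(series=[[0,0.071,0,-0.351,0,0,0],[0,0.071,0,-0.351,0,0,0],[0,0.071,0,-0.351,0,0,0],[0,0.071,0,-0.351,0,0,0],[0,0.071,0,-0.351,0,0,0],[0,0.071,0,-0.351,0,0,0],[0,0.071,0,-0.351,0,0,0],[0,0.071,0,-0.351,0,0,0],[0,0.071,0,-0.351,0,0,0],[0,0,0,0,0,0,0],[0,0,0,0,0,0,0]])

```text
time: 2.02
position: [0.4064, -0.0736, 0.2474]
tool_rot: [-0.702, 0.087, -0.087, 0.702]
ft_force: [0.5, -0.3, 0.6]
grip_width: 0.0006
```

Emit:
play_rows(series=[[0,0,0,0,0,-0.025,0],[0,0,0,0,0,-0.025,0],[0,0,0,0,0,-0.025,0],[0,0,0,0,0,-0.025,0],[0,0,0,0,0,-0.025,0],[0,0,0,0,0,0,0],[0,0,0,0,0,0,0]])

```text
time: 2.6
position: [0.4061, -0.0705, 0.2474]
tool_rot: [-0.705, -0.053, 0.054, 0.705]
ft_force: [-0.4, -0.3, -0.6]
grip_width: 0.0009
```

```bash
python3 - <<'E'
from h import *
print(robot.get_obs()); print(Ro.from_quat(robot.get_obs()['tool_rot']).as_matrix().round(3))
rel(s2w([-.085,.016],.102))
for n in("side","top"):
    im=eyes.camera(n); cv2.imwrite(f"pics/{n}1.png",im[:,:,::-1])
E
```

```text
{'time': 2.6, 'q': array([-4.44674266e-01,  2.41662764e-01,  1.93665876e+00,  3.30002537e-04,
        9.64366813e-01, -2.16757827e+00]), 'joint_velocities': array([-0.00832665, -0.00013558, -0.00500098, -0.00223   , -0.00066062,
        0.0012454 ]), 'joint_torque': array([-2.24295503e-02, -2.67153436e+01, -1.42366907e+01, -6.23360462e-02,
        4.38314967e-02, -5.96976466e-02]), 'position': array([ 0.40607303, -0.07045342,  0.24737145]), 'tool_rot': array([-0.70479183, -0.05337163,  0.05394835,  0.70534355]), 'ft_force': array([-0.39221676, -0.29559018, -0.58000455]), 'moment': array([ 0.0079541 ,  0.06000879, -0.02427435]), 'grip_width': 0.0009241297905452516}
[[ 0.988 -0.001 -0.151]
 [ 0.151  0.001  0.988]
 [-0.001 -1.     0.001]]
tool shift /100mm [ 0.004  1.454 -0.014] rows>= 3.486261421111547
```

View pics/side1.png

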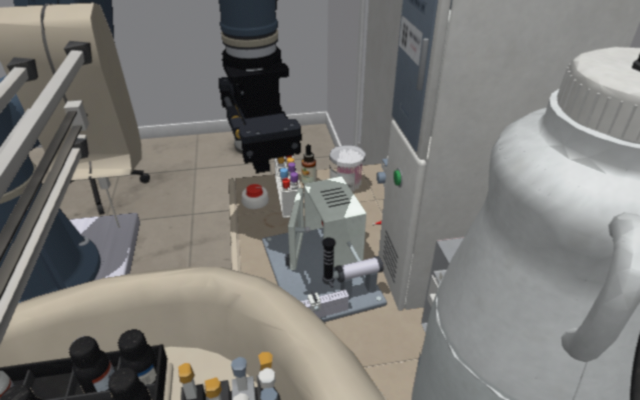

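View pics/top1.png

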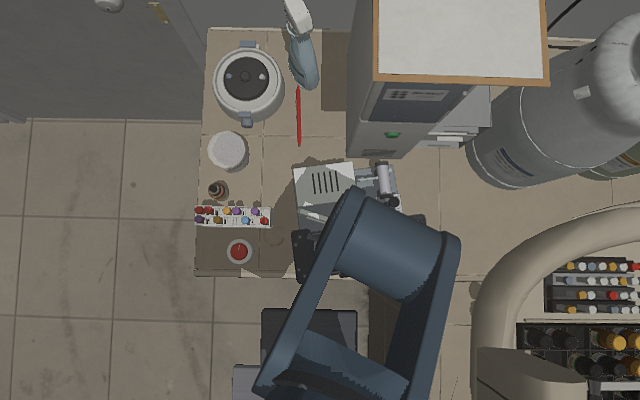

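Emit:
play_rows(series=[[0,0,0.3,0,0,0,0],[0,0,0.3,0,0,0,0],[0,0,0.3,0,0,0,0],[0,0,0.3,0,0,0,0],[0,0,0.25,0,0,0,0],[0,0,0,0,0,0,0],[0,0,0,0,0,0,0]])

```text
time: 3.28
position: [0.4058, -0.0714, 0.1018]
tool_rot: [-0.704, -0.052, 0.055, 0.706]
ft_force: [0.3, -0.7, 0.5]
grip_width: 0.0005
```

```bash
python3 - <<'E'
from h import *
o=robot.get_obs();print(o['position'],o['ft_force']); print(proj('side',o['position']-[0,0,.025]))
im=eyes.camera('side'); crop('side',im,230,140,390,320,4,'s2')
E
```

```text
[ 0.40575666 -0.07140713  0.10178395] [ 0.33612111 -0.66104442  0.48210859]
[[266.71547825 242.30843137]]
```

View pics/s2.png

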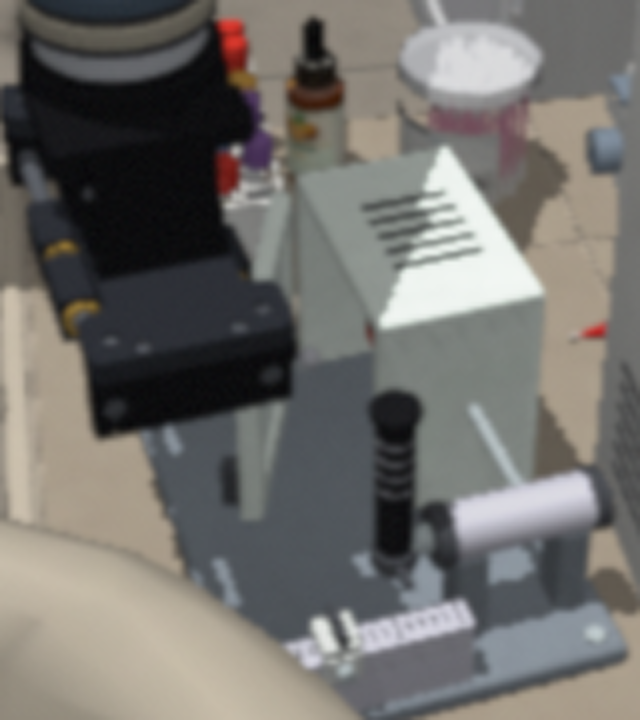

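Emit:
play_rows(series=[[0,0.1,0,0,0,0,0],[0,0.1,0,0,0,0,0],[0,0.1,0,0,0,0,0],[0,0.08,0,0,0,0,0],[0,0.07,0,0,0,0,0],[0,0,0,0,0,0,0]])

```text
time: 3.83
position: [0.4536, -0.0654, 0.1032]
tool_rot: [0.706, 0.055, -0.053, -0.704]
ft_force: [-0.6, 0.3, -0.1]
grip_width: 0.0006
```

Emit:
play_rows(series=[[0,0.04,0,0,0,0,0],[0,0.04,0,0,0,0,0],[0,0.03,0,0,0,0,0],[0,0,0,0,0,0,0]])

```text
time: 4.17
position: [0.4589, -0.063, 0.1021]
tool_rot: [-0.704, -0.051, 0.056, 0.706]
ft_force: [-5.8, -2.5, 2.4]
grip_width: 0.0005
```

```bash
python3 - <<'E'
from h import *
o=robot.get_obs();print(w2s(o['position']),o['ft_force'])
im=eyes.camera('side'); crop('side',im,230,140,390,320,4,'s3')
E
```

```text
[-0.03192328  0.01650995] [-5.83476675 -2.46741808  2.38494575]
```

View pics/s3.png

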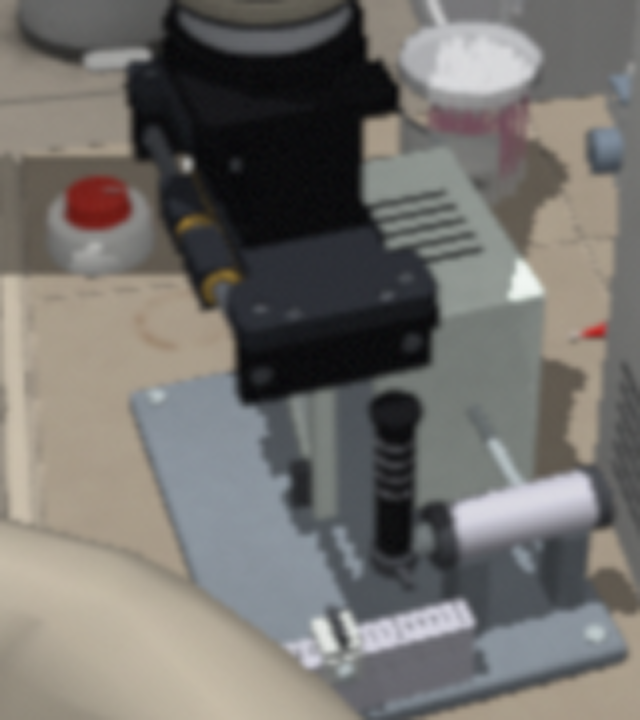

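Emit:
play_rows(series=[[0,0.03,0,0,0,0,0],[0,0.03,0,0,0,0,0],[0,0,0,0,0,0,0]])

```text
time: 4.47
position: [0.4654, -0.0622, 0.102]
tool_rot: [-0.704, -0.052, 0.055, 0.706]
ft_force: [-1.7, -0.3, -1.1]
grip_width: 0.0006
```

Emit:
play_rows(series=[[0,0.03,0,0,0,0,0],[0,0.02,0,0,0,0,0],[0,0,0,0,0,0,0]])

```text
time: 4.72
position: [0.4716, -0.0617, 0.1023]
tool_rot: [-0.705, -0.053, 0.055, 0.705]
ft_force: [-4.8, -2.5, 0.7]
grip_width: 0.0004
```

```bash
python3 - <<'E'
from h import *
o=robot.get_obs();print(w2s(o['position']),o['ft_force'])
im=eyes.camera('side'); crop('side',im,230,140,390,320,4,'s4')
E
```

```text
[-0.01923884  0.01591972] [-4.77372789 -2.47223819  0.69040793]
```

View pics/s4.png

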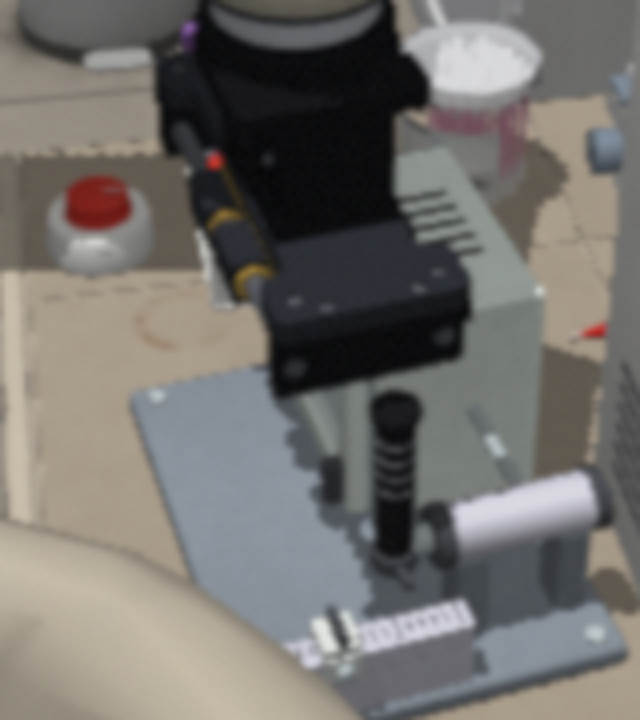

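Emit:
play_rows(series=[[0,0.03,0,0,0,0,0],[0,0,0,0,0,0,0]])

```text
time: 4.93
position: [0.4716, -0.0614, 0.1022]
tool_rot: [-0.705, -0.051, 0.058, 0.705]
ft_force: [-10.8, -7.1, 5.0]
grip_width: 0.0003
```

Emit:
play_rows(series=[[0,0.03,0,0,0,0,0],[0,0,0,0,0,0,0]])

```text
time: 5.1
position: [0.4716, -0.0609, 0.102]
tool_rot: [-0.704, -0.049, 0.061, 0.706]
ft_force: [-16.9, -10.9, 8.1]
grip_width: 0.0001
```

```bash
python3 - <<'E'
from h import *
o=robot.get_obs();print(w2s(o['position']),o['ft_force'])
im=eyes.camera('side'); crop('side',im,230,140,390,320,4,'s5')
E
```

```text
[-0.0190347   0.01668831] [-16.88420382 -10.86495622   8.14774982]
```

View pics/s5.png

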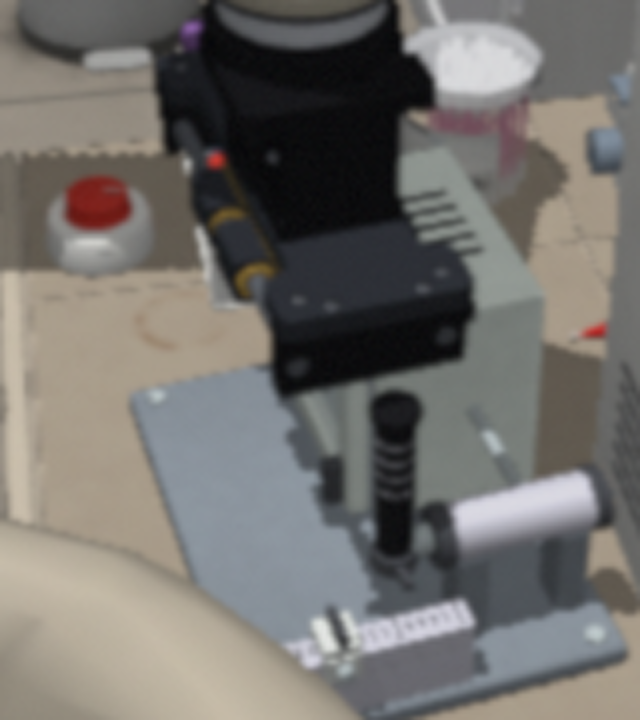

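Emit:
play_rows(series=[[0,-0.1,0,0,0,0,0],[0,-0.15,0,0,0,0,0],[0,-0.2,0,0,0,0,0],[0,0,-0.3,0,0,0,0],[0,0,-0.3,0,0,0,0],[0,0,-0.3,0,0,0,0],[0,0,0,0,0,0,0]])

```text
time: 5.73
position: [0.4384, -0.0691, 0.1973]
tool_rot: [0.707, 0.058, -0.049, -0.703]
ft_force: [1.3, 1.1, -0.0]
grip_width: 0.0002
```

```bash
python3 - <<'E'
from h import *
o=robot.get_obs();print(w2s(o['position']),o['position'],o['ft_force'])
im=eyes.camera('side'); crop('side',im,250,170,395,320,4,'s6')
im=eyes.camera('top'); crop('top',im,285,155,415,255,6,'t6')
E
```

```text
[-0.05317131  0.01370917] [ 0.43836049 -0.06905448  0.1973396 ] [ 1.26732675  1.0912558  -0.0112175 ]
```

View pics/s6.png

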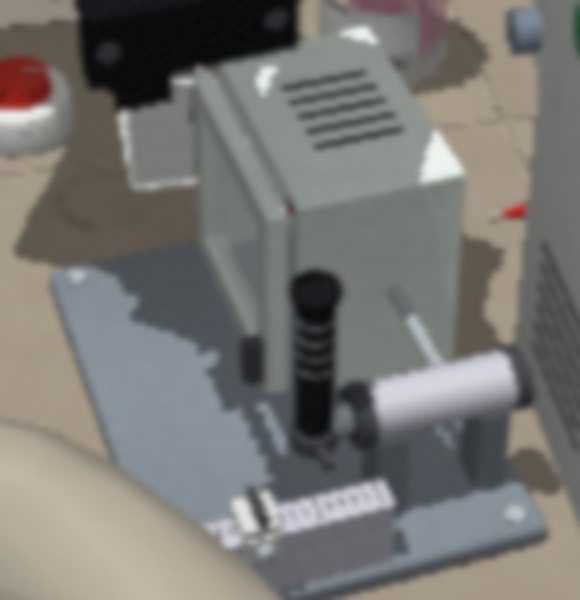

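View pics/t6.png

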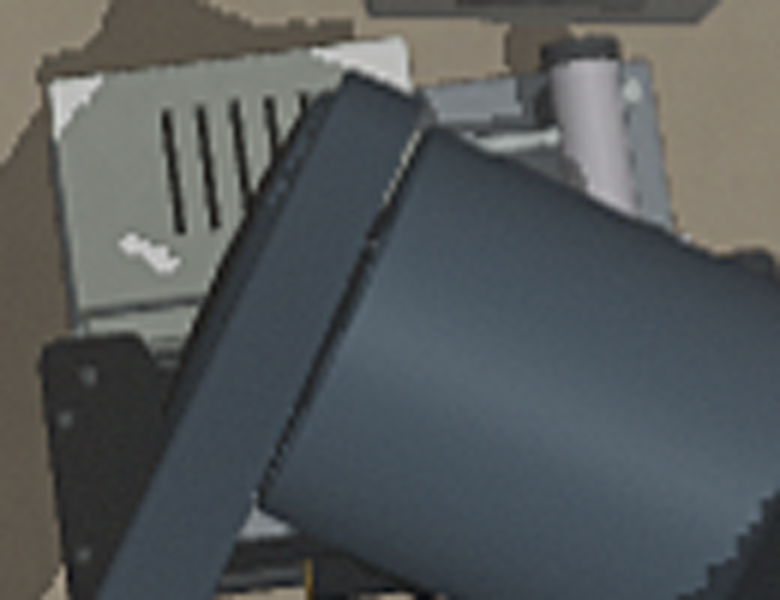

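```bash
python3 - <<'E'
from h import *
a=onz('side',S([[200,70],[268,217],[285,210],[215,68]]),.116); b=onz('side',S([[218,58],[297,208]]),.122)
f=lambda v:np.arctan2(v[0],-v[1])
print(a,b,f((a[1]-a[0])),f(a[2]-a[3]),f(b[1]-b[0]))
print('post est side/top avg s', w2s([.4948,-.1544]))
p=s2w([-.0110,-.080],.13); print(p)
rel(s2w([-.011,-.080],.20)); print(proj('side',[p-[0,0,0]]))
E
```

```text
[[ 0.47574568  0.0218713   0.116     ]
 [ 0.48829095 -0.08516733  0.116     ]
 [ 0.49587633 -0.08199648  0.116     ]
 [ 0.48261609  0.02221638  0.116     ]] [[ 0.48395892  0.02124298  0.122     ]
 [ 0.49957799 -0.0887533   0.122     ]] 0.11667084627700473 0.1265617705051741 0.1410533451698328
post est side/top avg s [-0.01039809 -0.07924096]
[ 0.4943208  -0.15524191  0.13      ]
tool shift /100mm [ 0.446 -0.056 -0.95 ] rows>= 2.519336076097709
[[328.54972806 245.81098647]]
```

Emit:
play_rows(series=[[0.6,0.15,0,-0.317,0,0,0],[0.6,0.15,0,-0.317,0,0,0],[0.6,0.15,0,-0.317,0,0,0],[0.6,0,0,0,0,0,0],[0.6,0,0,0,0,0,0],[0.6,0,0,0,0,0,0],[0.6,0,0,0,0,0,0],[0.6,0,0,0,0,0,0]], grip_force=30)

```text
time: 6.5
position: [0.4919, -0.1536, 0.1919]
tool_rot: [-0.705, -0.053, 0.055, 0.706]
ft_force: [-0.1, 0.9, -0.0]
grip_width: 0.0455
```

```bash
python3 - <<'E'
from h import *
o=robot.get_obs();print(w2s(o['position']),o['position'],o['ft_force'],o['grip_width'])
print(Ro.from_quat(o['tool_rot']).as_matrix().round(3))
rel(s2w([-.011,-.080],.118)); print(proj('side',[o['position']-[0,0,.025]]))
im=eyes.camera('side'); crop('side',im,230,140,390,320,4,'s7')
E
```

```text
[-0.01313737 -0.07796425] [ 0.49189814 -0.15355568  0.19193418] [-0.11853558  0.90311189 -0.02927646] 0.045469850897782105
[[ 0.988 -0.002 -0.152]
 [ 0.152  0.001  0.988]
 [-0.002 -1.     0.002]]
tool shift /100mm [ 0.023  0.739 -0.021] rows>= 1.7744142316679723
[[326.93704902 226.29408403]]
```

View pics/s7.png

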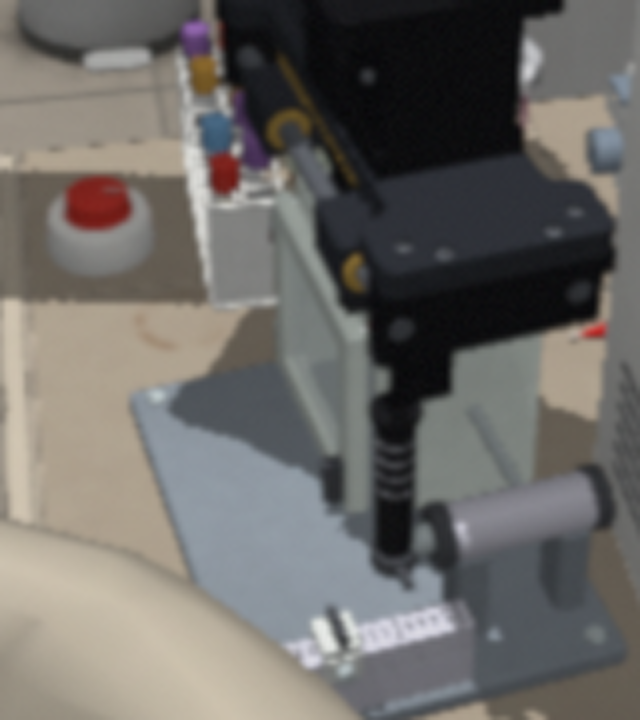

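```bash
python3 - <<'E'
from h import *
o=robot.get_obs(); R=Ro.from_quat(o['tool_rot'])
q=[R.apply([a,.025,-b])+o['position'] for b in(.023,.038) for a in(-.0095,.0095)]
print((proj('side',q)-[230,140])*4+1.5)
E
```

```text
[[386.46004558 391.83945235]
 [437.04616814 380.35969415]
 [400.93747289 419.13251046]
 [452.28856341 407.25709546]]
```

Emit:
play_rows(series=[[0.6,0.02,0,-0.02,0,0,0],[0.6,0,0.25,0,0,0,0],[0.6,0,0.25,0,0,0,0],[0.6,0,0.24,0,0,0,0],[0.6,0,0,0,0,0,0],[0.6,0,0,0,0,0,0]])

```text
time: 7.05
position: [0.4946, -0.156, 0.1179]
tool_rot: [-0.704, -0.053, 0.055, 0.706]
ft_force: [0.1, -0.9, 0.2]
grip_width: 0.0525
```

Emit:
play_rows(series=[[0.3,0,0,0,0,0,0],[0.1,0,0,0,0,0,0],[0,0,0,0,0,0,0],[0,0,0,0,0,0,0],[0,0,0,0,0,0,0],[0,0,0,0,0,0,0],[0,0,0,0,0,0,0]], grip_force=35)

```text
time: 7.63
position: [0.4947, -0.1534, 0.1192]
tool_rot: [-0.703, -0.053, 0.053, 0.707]
ft_force: [1.2, 11.0, 5.8]
grip_width: 0.0192
```

```bash
python3 - <<'E'
from h import *
o=robot.get_obs();print(w2s(o['position']),o['position'],o['ft_force'],o['grip_width'])
im=eyes.camera('side'); crop('side',im,230,140,390,320,4,'s8'); crop('side',im,290,260,360,320,10,'s8z')
E
```

```text
[-0.01036479 -0.07827149] [ 0.49468516 -0.15343678  0.11923191] [ 1.20450005 10.99590663  5.79779353] 0.019213701517156272
```

View pics/s8.png

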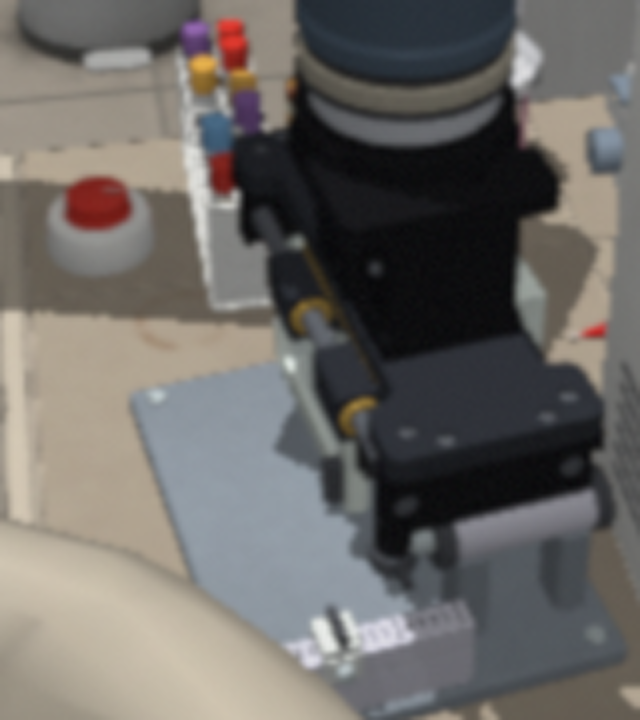

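View pics/s8z.png

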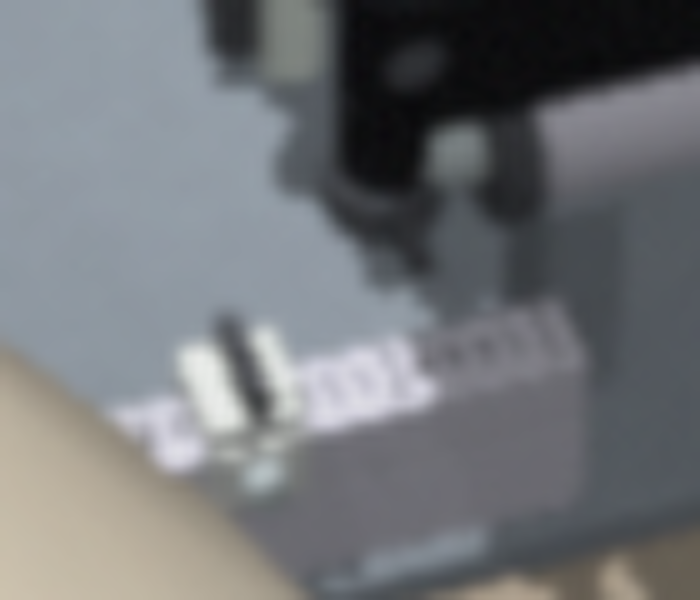

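Emit:
play_rows(series=[[0,0,0,0.02,0,0,0],[0,0,0,0,0,0,0],[0,0,0,0,0,0,0],[0,0,0,0,0,0,0]])

```text
time: 8.02
position: [0.495, -0.1534, 0.1192]
tool_rot: [-0.704, -0.053, 0.053, 0.706]
ft_force: [0.5, 7.0, 6.7]
grip_width: 0.0189
```

Emit:
play_rows(series=[[0,0,0,0.0,0,0,0],[0,0,0,0,0,0,0],[0,0,0,0,0,0,0],[0,0,0,0,0,0,0]])

```text
time: 8.35
position: [0.495, -0.1533, 0.1192]
tool_rot: [-0.704, -0.053, 0.053, 0.706]
ft_force: [0.4, 6.6, 6.5]
grip_width: 0.0191
```

```bash
python3 - <<'E'
from h import *
o=robot.get_obs(); R=Ro.from_quat(o['tool_rot']).as_matrix();print(w2s(o['position']),o['position'],o['ft_force'],o['grip_width']);print(R.round(3))
# needles: pointer end & cursor needle in s8z (scale10, off 290,260)
z=lambda p: onz('side',un(p,290,260,10),.061)
a=z([[228,325],[260,410],[244,368]]); print('cursor needle',a.round(4),[w2s(x).round(4) for x in a])
b=z([[395,265],[420,270],[410,270]]);print('pointer',b.round(4),[w2s(x).round(4) for x in b])
E
```

```text
[-0.01002779 -0.07820481] [ 0.49500806 -0.15331952  0.11921647] [0.38264996 6.59947985 6.52874   ] 0.019062722276014046
[[ 0.989  0.    -0.15 ]
 [ 0.15   0.002  0.989]
 [ 0.001 -1.     0.002]]
cursor needle [[ 0.4651 -0.1792  0.061 ]
 [ 0.4671 -0.1967  0.061 ]
 [ 0.4661 -0.1882  0.061 ]] [array([-0.0435, -0.0993]), array([-0.0442, -0.1169]), array([-0.0439, -0.1082])]
pointer [[ 0.4926 -0.1716  0.061 ]
 [ 0.4962 -0.1733  0.061 ]
 [ 0.4947 -0.173   0.061 ]] [array([-0.0152, -0.0959]), array([-0.0118, -0.0981]), array([-0.0133, -0.0976])]
```

Emit:
play_rows(series=[[0.5,0,0,0,0,0,0],[0.5,0,0,0,0,0,0],[0.5,0,0,0,0,0,0],[0.5,0,0.05,0.02,0,0,0],[0.5,0,0,0,0,0,0],[0.5,0,0,0,0,0,0]])

```text
time: 8.85
position: [0.4942, -0.1526, 0.113]
tool_rot: [-0.705, -0.053, 0.054, 0.705]
ft_force: [-0.5, -0.1, -0.7]
grip_width: 0.0421
```

Emit:
play_rows(series=[[0.25,0,0,0,0,0,0],[0.1,0,0,0,0,0,0],[0,0,0,0,0,0,0],[0,0,0,0,0,0,0],[0,0,0,0,0,0,0],[0,0,0,0,0,0,0],[0,0,0,0,0,0,0]])

```text
time: 9.43
position: [0.4949, -0.1531, 0.1136]
tool_rot: [0.705, 0.054, -0.054, -0.705]
ft_force: [-0.4, -3.2, -1.2]
grip_width: 0.0187
```

Emit:
play_rows(series=[[0,-0.04,0,0,0,0,0],[0,-0.04,0,0,0,0,0],[0,-0.04,0,0,0,0,0],[0,-0.04,0,0,0,0,0],[0,-0.04,0,0,0,0,0],[0,-0.04,0,0,0,0,0],[0,-0.04,0,0,0,0,0],[0,0,0,0,0,0,0],[0,0,0,0,0,0,0]])

```text
time: 10.18
position: [0.4679, -0.1573, 0.1137]
tool_rot: [0.705, 0.054, -0.052, -0.705]
ft_force: [5.5, -0.5, -4.5]
grip_width: 0.0187
```

```bash
python3 - <<'E'
from h import *
o=robot.get_obs();print(w2s(o['position']),o['position'],o['ft_force'],o['grip_width'])
im=eyes.camera('side'); crop('side',im,230,140,390,320,4,'s9'); crop('side',im,290,260,360,320,10,'s9z')
E
```

```text
[-0.0374127  -0.07797421] [ 0.4679079  -0.15726518  0.11370727] [ 5.53108053 -0.52813755 -4.47753018] 0.018668473979238136
```

View pics/s9.png

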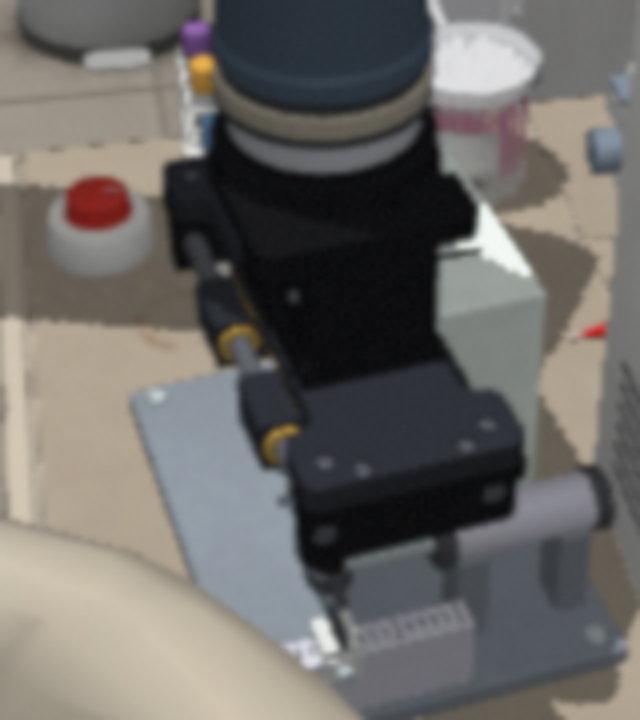

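View pics/s9z.png

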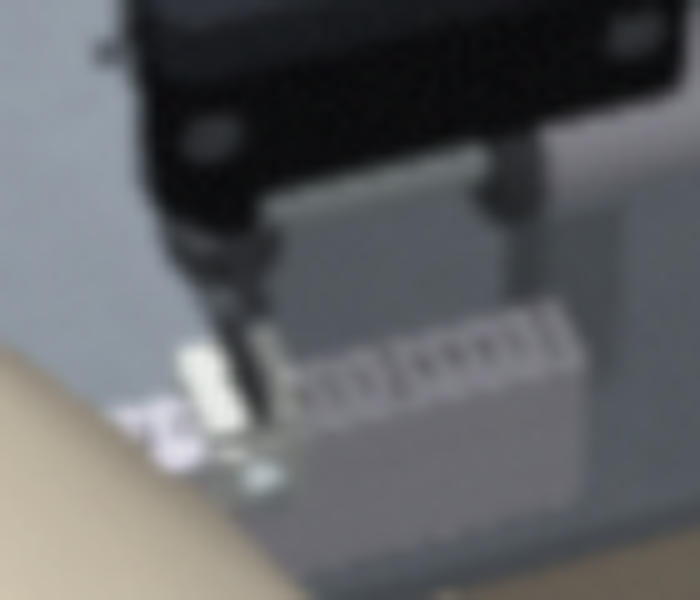

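```bash
python3 - <<'E'
from h import *
ims=np.mean([eyes.camera('side').astype(float) for _ in range(3)],0)
c=ims[275:307,300:332]; c=np.clip((c-15)*2.0,0,255).astype(np.uint8)
cv2.imwrite('pics/s10z.png',cv2.resize(c,None,fx=18,fy=18,interpolation=cv2.INTER_NEAREST)[:,:,::-1])
g=ims.mean(2); 
for v in range(285,304): print(v,g[v,304:326].round(0).astype(int))
E
```

```text
285 [154 145 112  72  55  54  52  48  44  45  46  43  45  56  75  85  88  89
  89  88  88  89]
286 [155 150 129  95  66  52  46  43  42  45  47  44  51  66  81  87  88  89
  89  89  89  88]
287 [154 153 146 126  98  71  54  47  45  47  48  50  60  76  85  88  88  89
  89  89  89  89]
288 [153 153 153 146 130 100  73  63  61  56  51  53  66  80  86  88  88  89
  89  89  89  89]
289 [152 153 153 152 143 118  92  83  79  69  56  53  63  79  87  88  88  88
  88  89  89  89]
290 [151 152 152 153 148 129 103  87  81  71  58  52  61  78  86  89  89  89
  88  88  89  88]
291 [151 151 152 152 151 142 116  87  72  67  63  65  73  82  88  88  89  89
  88  88  88  88]
292 [151 151 152 153 152 148 128  92  63  59  72  88  98  96  90  89  89  88
  89  88  88  88]
293 [150 151 152 154 157 158 150 115  71  57  77 107 121 112  96  90  88  88
  88  89  89  90]
294 [151 151 153 160 178 188 184 149  94  60  70 105 125 120 102  92  90  90
  91  92  96 102]
295 [152 152 154 171 208 224 222 192 131  71  60  88 119 127 114  99  97 101
 102 105 111 119]
296 [152 153 153 169 209 229 231 220 161  87  55  75 109 129 130 119 114 119
 119 120 122 122]
297 [152 152 153 163 198 225 231 225 174 100  56  62  93 127 145 138 126 123
 117 119 123 117]
298 [153 154 154 153 174 213 229 227 193 125  68  57  85 121 137 130 122 121
 115 115 123 123]
299 [160 169 173 168 168 200 226 231 220 167  97  57  78 116 131 122 112 120
 121 115 121 126]
300 [184 199 206 198 184 193 220 231 228 198 132  73  77 116 134 129 117 121
 126 121 124 128]
301 [204 212 213 197 181 178 207 227 229 217 160  94  82 114 132 131 125 126
 130 129 128 127]
302 [188 203 211 191 182 179 193 213 217 202 158 110  98 112 122 125 125 126
 127 128 124 118]
303 [165 189 210 199 193 189 177 174 167 154 135 121 120 123 124 124 123 119
 114 114 113 111]
```

View pics/s10z.png

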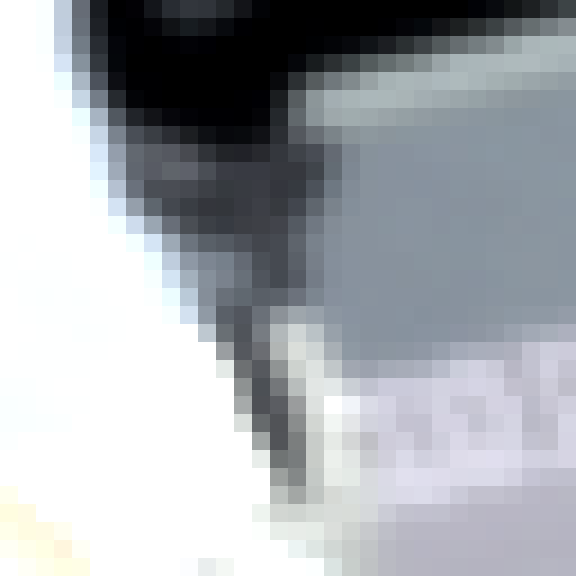

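```bash
python3 - <<'E'
from h import *
g=cv2.imread('pics/side0.png').astype(float).mean(2)
print('    ',list(range(322,344)))
for v in range(278,294): print(v,g[v,322:344].round(0).astype(int))
a=s2w([-.011,-.097],.061); b=s2w([-.038,-.097],.061)
pa,pb=proj('side',[a,b]); print(pa,pb,(pb-pa)/27)
print('needle dir', proj('side',[s2w([-.04,-.11],.061)])-proj('side',[s2w([-.04,-.10],.061)]))
E
```

```text
[322, 323, 324, 325, 326, 327, 328, 329, 330, 331, 332, 333, 334, 335, 336, 337, 338, 339, 340, 341, 342, 343]
278 [97 65 53 42 30 23 21 23 26 37 47 58 75 91 88 68 44 36 41 43 43 46]
279 [ 95  61  54  54  47  43  43  43  46  52  52  56  82 108 105  77  46  34
  36  38  37  41]
280 [ 99  63  49  52  54  56  57  58  56  50  46  60  96 121 121  98  65  43
  36  35  33  40]
281 [110  78  51  45  46  47  49  55  55  49  48  76 111 129 130 115  90  63
  46  37  37  44]
282 [123  98  67  50  43  42  45  58  64  61  65  96 122 132 133 129 116  96
  71  50  46  50]
283 [129 116  97  78  62  54  53  58  66  70  81 110 129 134 134 134 131 121
  95  65  52  51]
284 [131 129 122 112  98  89  85  76  69  72  88 114 129 133 135 134 134 128
 101  67  52  52]
285 [132 132 131 128 125 123 118 105  82  69  78 104 125 132 134 134 134 126
  98  64  51  51]
286 [132 132 132 132 130 132 131 123 101  74  73  98 121 131 133 133 133 127
  98  63  51  51]
287 [132 132 132 132 132 132 133 129 114  97  96 109 123 130 132 133 133 126
  96  62  51  51]
288 [133 132 132 132 132 133 133 133 129 125 124 125 129 132 132 133 133 125
  96  63  52  57]
289 [131 132 132 132 133 133 134 134 134 133 132 133 133 133 132 132 131 124
  99  73  69  79]
290 [132 131 131 131 132 132 133 134 134 134 133 133 133 133 132 128 126 125
 118 118 120 122]
291 [132 131 131 131 131 132 133 134 133 133 133 130 127 131 138 140 138 144
 155 170 171 156]
292 [132 131 132 132 133 133 136 136 135 134 135 137 137 145 160 174 177 177
 177 183 185 170]
293 [132 131 134 134 135 138 143 151 151 149 156 169 173 175 180 180 178 180
 175 174 185 182]
[331.8113232  285.89755018] [315.29355703 290.12537417] [-0.61176912  0.15658607]
needle dir [[2.08140859 4.71976345]]
```

Emit:
play_rows(series=[[0,-0.02,0,0,0,0,0],[0,-0.02,0,0,0,0,0],[0,0,0,0,0,0,0],[0,0,0,0,0,0,0]])

```text
time: 10.72
position: [0.4642, -0.1578, 0.1137]
tool_rot: [0.705, 0.055, -0.052, -0.705]
ft_force: [6.7, 0.1, -3.0]
grip_width: 0.0189
```

```bash
python3 - <<'E'
from h import *
o=robot.get_obs();print(w2s(o['position']),o['position'],o['ft_force'],o['grip_width'])
im=eyes.camera('side').astype(float)
c=im[275:307,300:332]; c=np.clip((c-15)*2.0,0,255).astype(np.uint8)
cv2.imwrite('pics/s11z.png',cv2.resize(c,None,fx=18,fy=18,interpolation=cv2.INTER_NEAREST)[:,:,::-1])
g=im.mean(2)
for v in range(285,304): print(v,g[v,304:322].round(0).astype(int))
# cursor needle from the first picture, dark-weighted centre
g=cv2.imread('pics/side0.png').astype(float).mean(2)
for v in range(291,303): 
    w=np.clip(120-g[v,308:320],0,None); print(v,(w*np.arange(308,320)).sum()/max(w.sum(),1),w.sum().round())
E
```

```text
[-0.04115153 -0.07794224] [ 0.46420789 -0.1578034   0.11369424] [ 6.74497414  0.07874782 -3.02051705] 0.018917973686224894
285 [88 60 56 55 48 45 45 45 45 44 46 59 77 86 88 89 88 89]
286 [103  69  54  49  46  43  43  45  46  45  52  69  82  87  88  88  89  88]
287 [126  99  74  57  46  44  42  46  47  51  63  78  86  88  88  89  88  89]
288 [146 132 111  83  59  51  47  46  49  56  73  85  87  89  88  89  89  88]
289 [151 149 138 110  79  68  62  53  48  55  72  84  88  88  88  89  88  89]
290 [151 151 144 119  93  83  79  62  48  53  66  80  87  89  88  89  88  88]
291 [151 151 145 121  98  89  83  67  51  51  67  82  90  90  88  88  89  89]
292 [151 151 147 131 114 100  88  69  54  54  73  93 102  97  91  89  88  89]
293 [151 150 150 148 143 125 105  80  57  54  74 106 120 111  96  91  90  89]
294 [151 151 152 160 170 155 129  99  68  54  69 104 125 120 106 102  97  91]
295 [151 151 153 170 197 181 145 114  80  55  59  88 119 127 118 116 111 104]
296 [153 153 153 168 197 184 154 130  97  62  54  75 108 129 132 124 117 120]
297 [152 153 153 163 188 191 177 152 112  72  52  62  93 126 145 138 127 123]
298 [153 154 154 153 171 202 213 180 128  82  54  56  85 120 137 130 122 121]
299 [160 168 173 168 168 199 218 189 142  99  63  52  78 116 132 122 113 119]
300 [185 199 205 198 184 193 210 188 149 116  80  56  76 116 134 129 117 121]
301 [204 211 213 197 181 178 197 192 161 133 101  74  82 115 132 130 124 126]
302 [187 203 211 191 182 179 190 196 172 141 116  99  96 112 123 125 125 126]
303 [166 190 210 200 193 188 177 170 153 132 121 118 119 123 124 124 122 118]
291 312.1868131868132 30.0
292 312.31496062992125 85.0
293 312.4707792207792 103.0
294 312.956204379562 91.0
295 313.40072202166067 92.0
296 313.8645833333333 96.0
297 314.15972222222223 96.0
298 314.49642857142857 93.0
299 315.0155844155844 128.0
300 315.3364197530864 108.0
301 315.49748743718595 66.0
302 315.68503937007875 42.0
```

View pics/s11z.png

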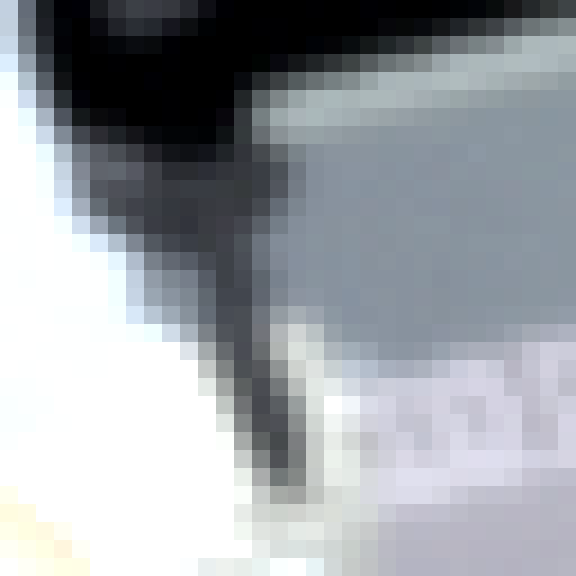

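Emit:
play_rows(series=[[0,-0.016,0,0,0,0,0],[0,0,0,0,0,0,0],[0,0,0,0,0,0,0],[0,0,0,0,0,0,0]])

```text
time: 11.1
position: [0.4627, -0.1581, 0.1137]
tool_rot: [0.706, 0.055, -0.052, -0.705]
ft_force: [5.4, -0.2, -4.6]
grip_width: 0.0188
```

```bash
python3 - <<'E'
from h import *
o=robot.get_obs();print(w2s(o['position']),o['position'],o['ft_force'],o['grip_width'])
im=eyes.camera('side'); crop('side',im,230,140,390,320,4,'s12'); im=im.astype(float)
c=im[275:307,300:332]; c=np.clip((c-15)*2.0,0,255).astype(np.uint8)
cv2.imwrite('pics/s12z.png',cv2.resize(c,None,fx=18,fy=18,interpolation=cv2.INTER_CUBIC)[:,:,::-1])
g=im.mean(2)
for v in range(286,302): 
    w=np.clip(75-g[v,308:320],0,None); print(v,(w*np.arange(308,320)).sum()/max(w.sum(),1),w.round())
E
```

```text
[-0.04267194 -0.0779674 ] [ 0.46270906 -0.15805997  0.11368531] [ 5.36553988 -0.1639235  -4.60837423] 0.018802050019130795
286 310.6660714285714 [28. 32. 29. 30. 30. 26. 11.  0.  0.  0.  0.  0.]
287 310.1404958677686 [31. 34. 30. 28. 25. 14.  0.  0.  0.  0.  0.  0.]
288 309.91891891891896 [28. 30. 29. 26. 20.  3.  0.  0.  0.  0.  0.  0.]
289 310.40425531914894 [10. 14. 22. 25. 20.  2.  0.  0.  0.  0.  0.  0.]
290 311.47179487179494 [ 0.  0. 10. 23. 23.  9.  0.  0.  0.  0.  0.  0.]
291 311.96932515337426 [ 0.  0.  0. 16. 24. 14.  0.  0.  0.  0.  0.  0.]
292 312.2 [ 0.  0.  0.  8. 23. 18.  0.  0.  0.  0.  0.  0.]
293 312.56034482758616 [ 0.  0.  0.  0. 18. 20.  1.  0.  0.  0.  0.  0.]
294 312.9811320754717 [ 0.  0.  0.  0.  7. 21.  7.  0.  0.  0.  0.  0.]
295 313.433962264151 [ 0.  0.  0.  0.  0. 20. 15.  0.  0.  0.  0.  0.]
296 313.6116504854369 [ 0.  0.  0.  0.  0. 13. 21.  0.  0.  0.  0.  0.]
297 314.25 [ 0.  0.  0.  0.  0.  3. 23. 13.  0.  0.  0.  0.]
298 314.4754098360656 [ 0.  0.  0.  0.  0.  0. 21. 19.  0.  0.  0.  0.]
299 314.66363636363633 [ 0.  0.  0.  0.  0.  0. 12. 24.  0.  0.  0.  0.]
300 315.0 [ 0.  0.  0.  0.  0.  0.  0. 18.  0.  0.  0.  0.]
301 315.0 [0. 0. 0. 0. 0. 0. 0. 1. 0. 0. 0. 0.]
```

View pics/s12z.png

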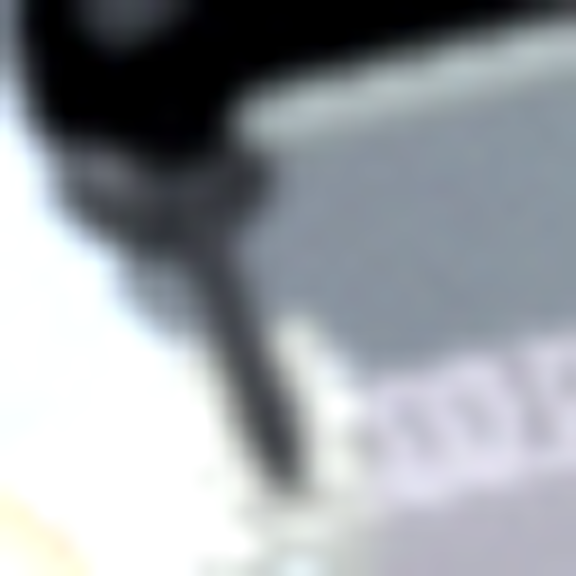

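View pics/s12.png

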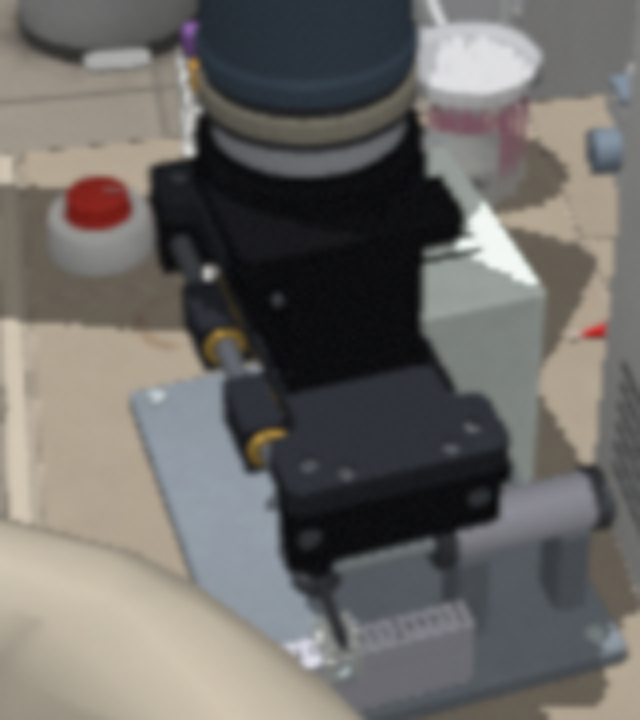

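The pointer and cursor needles now form one straight dark line, running from (311.5, 290) to (315, 300) in the side image. I'll hold for a moment, then check for slip.

Emit:
play_rows(series=[[0,0,0,0,0,0,0],[0,0,0,0,0,0,0],[0,0,0,0,0,0,0],[0,0,0,0,0,0,0],[0,0,0,0,0,0,0],[0,0,0,0,0,0,0],[0,0,0,0,0,0,0],[0,0,0,0,0,0,0]])

```text
time: 11.82
position: [0.4627, -0.1581, 0.1137]
tool_rot: [0.706, 0.055, -0.052, -0.705]
ft_force: [6.8, 0.2, -4.8]
grip_width: 0.0186
```

```bash
python3 - <<'E'
from h import *
o=robot.get_obs();print(w2s(o['position']),o['ft_force'],o['grip_width'])
g=eyes.camera('side').astype(float).mean(2)
for v in range(289,300): 
    w=np.clip(75-g[v,308:320],0,None); print(v,(w*np.arange(308,320)).sum()/max(w.sum(),1))
im=eyes.camera('top'); cv2.imwrite('pics/t12.png',im[:,:,::-1])
print(ticket.hand_in())
E
```

```text
[-0.04264462 -0.07800338] [ 6.80654102  0.22164614 -4.77567641] 0.01860245458573956
289 310.3910034602077
290 311.48148148148147
291 311.96875000000006
292 312.2291666666667
293 312.56410256410254
294 313.0
295 313.4424778761062
296 313.64
297 314.2478632478632
298 314.4700854700855
299 314.66037735849056
the job is handed in; nothing more can be done
None
```

View pics/t12.png

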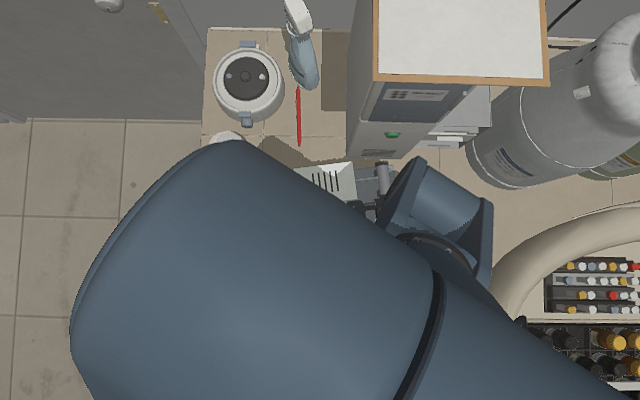

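The door is shut and the rod is held at its mark. I handed the job in at about 12 s, with the arm still gripping the post.

**Door:** I pushed it with the closed fingers until it came up against a firm stop. After backing off, its top edge measured within about 0.02 rad of the chamber front, which is within the measuring noise. That rules out it resting short of the catch, which only lets go at about 0.07 rad.

**Rod:** I gripped the post with 35 N and drew the rod about 32 mm. In the last side image the two needles form one straight line, to about 0.3 px or 0.5 mm. The position, the opening (18.6 mm) and the spring pull (about 7 N) were steady over the final 0.7 s.

**Checks that were unclear or disagreed:**
- **Cameras:** the two cameras disagreed by about 5 mm in y. I set the final alignment from the side camera alone.
- **First grasp:** it showed an upward force, probably from the pads touching the cap, so I gripped again 5 mm lower.
- **Grip width:** the fingers read 19 mm on a post given as 16 mm. I did not find out why.
- **Last top view:** the arm hid the door, the dropper and the timer in the final top picture. I therefore could not re-check the door by eye after the pull, but nothing went near it. The side view showed the tub where it had been, and the arm went nowhere near the timer or dropper.

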